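Unlock the viewer shield and hold it at its balance point

ROBOT

A 6-joint arm with a two-finger parallel gripper is mounted at the origin on the work surface. World frame = base frame: x ahead of the robot, y to its left, z up, the work surface at z = 0. Lengths are in m, angles in degrees, forces in N, time in s.
With the tool pointing down it reaches from about 0.4 to 0.825 m from the base axis. Payload 7 kg.
Tool frame: the origin (TCP) lies at the very end of the fingers, on their centre line; the grasp point (between the pads) lies 19 mm behind it (ctrl.grip_depth is the z of the grasp point in the tool frame, in m); z points along the fingers, y is the direction in which the jaws open and shut (so a half turn about z gives the same grasp; the last joint's range is limited). The gripper opens to 88 mm and grips with 3 to 60 N. Pads are 19 mm wide; open, the fingers measure 130 mm over their backs; the gripper's body (78 mm by 193 mm) begins 47 mm behind the grasp point.
Start: joints at [80.564, 20.546, 0.682, 0, -70.136, -16.507], TCP at [0.295, 0.607, 0.2] pointing down, gripper open.
Joint ranges: [-176.03, 176.03], [-82.01, 121.73], [-58.28, 71.71], [-173.87, 95.51], [-174.79, -0.11], [-173.66, 173.66]. Speed limits (degrees/s): [136.94, 136.94, 172.46, 180, 180, 180].

INTERFACE

Orientations are given as [roll, pitch, yaw] about the fixed x, y, z axes, in that order (R = Rz(yaw) Ry(pitch) Rx(roll)).
In Python, from plant import telemetry, snapshot, job, models, ctrl gives the robot as it stands.
- The arm moves only by the tool jog_arm, never from a script. Its argument "targets" is text: rows parted by semicolons, each of 7 numbers parted by spaces: the shift along the tool's x, y, z in m, then the turn, a rotation vector about the tool's x, y, z in degrees, then the gripper command: -1 is shut, 1 is fully open, values between are in proportion. A call has exactly 8 rows; each row is the pose to reach, as a shift and turn from the pose measured when the call began, along the tool's axes at that moment; what a row does not reach only later rows make up. A row lasts 1/8 s, in which the tool goes at most 62.5 mm and 10.7 degrees, less where a joint would pass 70% of its speed; a pose out of reach is approached as far as the arm can. A call with a gripper value outside its range is refused whole. The fingers move at their own pace and stop on an object; the grip force is fixed at half the most. Time passes only in rows, so rows that repeat a pose let the fingers close, or fill a call up. It gives the time, the measured TCP pose, the force and the opening at its end, in the units of the state.
- telemetry.get_obs(): the state, without advancing time (a new reading comes with each control period).
- snapshot(name): name is "side" or "top"; returns a dict with "img" (400x640x3 uint8, red, green, blue), "range_z" (400x640 float32, m along the optical axis (not along the pixel's ray), 0 where there is no reading), "intrinsics" (3x3 intrinsics, pixels), "k1" (the pictures are not rectified: a ray, as slopes to the right and down, at radius r is drawn at 1 + k1 r^2 times it, then the intrinsics apply), "R" (3x3) and "t" (3): a world point X has camera coordinates R X + t. Camera axes: x right, y down, z forward; pixel columns grow to the right and rows downward; lengths in m; the calibration is good to about 2 mm. A picture is of the moment at which its call begins.
- job.close_job(): hands the job in, once; it reports no verdict.
Trained networks look in a picture, given as the dict that the camera call returned (one of the last four; its "shot" number tells which), for a name from the list of things; names that differ only in an ending like _2 or _b are one class to them, and where a whole thing is asked for, a point or a joint stands for the part that bears it (a point fixed in the world has none). Each returns a list of dicts, best first, with "conf" (0 to 1); they miss things now and then, are a little off and sometimes report something else, mostly with a low value. They report only what shows in the picture. A call takes as long as a camera call. They do not tell look-alikes from the thing itself.
- models.cut_out(name, picture): "region" (400x640 bool, what is visible of it) and "uv" ([column, row] in pixels, amid what is visible of it).
- models.spot_point(name, picture): "uv" ([column, row] in pixels: a listed point, or the origin of a listed thing).
The state is a dict: "clock": time; "joint_pos": joint angles; "qvel": joint speeds; "tau": joint torques, N m; "tool_pos": TCP position; "orientation": TCP orientation; "force": force on the tool from outside, world axes, zero at the start; "moment": the same for the moment, N m; "opening": finger opening in m.
Only numpy, scipy, OpenCV 4.12 (cv2) and the standard library are available. Lean on these libraries where they do the work, as an engineer would, in place of code of your own. Each camera call takes 0.05 s, during which the arm holds its last target.

TASK

Pull the white rod with the blue grip out of the orange socket, where it locks the black shield of the tube viewer, and stand it tip down in the blue pot. Then grip the shield's yellow bar, swing the shield up until it stands straight upright, its balance point, where its stay can be set without load, and finish while still holding it there by the bar, not letting it tip over to the other side. Leave the jar, the bottle and the tube box where they are, and the pot standing.

Things in the scene. Friction and masses are not known exactly. Their poses are not given: they have to be found in the camera images.
- flap_hinge (a point): Middle of the shield's hinge line on the tube viewer (white unit fixed to the bench, 170 x 245 mm, base 20 mm high; place and yaw vary), 45 mm above the bench. x: level along the hinge; z: up; y: level, to the side where the shield rests at the start, over the lit ramp and the socket. On the -y side a grey rest, 113 mm high, stands 66 mm from the hinge.
- socket_mouth (a point): Centre of the mouth of the orange round socket on the viewer, 127 mm from the hinge in its +y direction, mouth 70 mm above the bench. Outside 32 mm across, hole 15 mm across and 45 mm deep.
- rod_mid (a point): Middle of the loose locking rod (170 mm long, 50 g), 85 mm from either end; z along the rod to the blue grip. White shaft 12 mm thick, 122 mm long; above it a blue grip 16 mm thick, 48 mm long (its centre 61 mm from this point). It starts upright in the socket, foot 25 mm and top 195 mm above the bench.
- rod_tip (a point): Foot end (centre of the underside) of that rod, 85 mm from its middle. z as for rod_mid.
- rod: The whole rod; origin at its foot end, z along it towards the blue grip. At the start it passes up through the loop between the shield's panel and its yellow bar, so the bar strikes it if the shield is raised; to come clear of the bar its foot must rise above 130 mm over the bench.
- pot: Loose blue ceramic pot, 500 g, open at the top, 85 mm high, mouth 76 mm across outside, wall 4 mm, inner floor about 5 mm up. Origin at the centre of its underside, z up. The rod leans against the rim when let go in it.
- bar_mid (a point): Middle of the shield's yellow bar, its handle: round, 12 mm thick, 128 mm long, parallel to the hinge, 170 mm from it; 50 mm of open loop between bar and panel. At rest 117 mm above the bench and 154 mm from the hinge along its +y; with the shield upright 215 mm above the bench, straight over the hinge. It turns freely in a pinch: the hand need not tilt.
- flap: The whole shield (panel, yellow bar and its two side arms, 116 mm apart). Origin on the hinge line.
- flap_angle (a joint): Shield angle, rad. Shield: black panel 145 x 108 x 7 mm with amber window, plus the bar, 0.35 kg. 0: at rest, sloping 25 degrees above level on the hinge's +y side; grows as it swings up. 1.134: upright, the balance point, centre of mass straight over the hinge. 1.73: fallen over on the other side. Almost no friction: it falls either way unless held.
- jar: Bystander: small white jar with red lid, 54 mm across, 70 mm high, loose. Origin under its centre.
- reagent: Bystander: clear bottle with blue cap, 70 mm across, 170 mm high, loose. Origin under its centre.
- tubebox: Bystander: teal tube box, 85 x 130 x 48 mm, loose. Origin under its centre.
Things that resemble listed ones, but are neither listed nor needed, are in the scene too. Of the things shaped like the pot, the blue one is meant.

How it is judged (in metres and radians):
On the way:
1. the rod stands in the pot, let go, while the shield is still down (horizontal distance between rod_tip and pot below 0.042 m and z of rod_tip in the frame of pot between -0.005 and 0.04 m and height (world z) of rod_mid above 0.05 m and contact force between the fingers and rod below 0.1 N and linear speed of rod below 0.05 m/s and angle between pot's own z axis and vertical below 0.1 rad and value of joint flap_angle below 0.5 rad), for 0.2 s.
At the end, for the whole second after the job is handed in: The rod stands in the upright pot, foot near its floor, let go and still; the shield is still, within 0.08 rad of balance (joint 1.134), gripped by its bar (over 0.5 N, grasp point within 70 mm of its middle), the rod not touching it; jar, bottle and tube box within 30 mm of where they began (horizontal distance between rod_tip and pot below 0.042 m and z of rod_tip in the frame of pot between -0.005 and 0.04 m and height (world z) of rod_mid above 0.05 m and contact force between the fingers and rod below 0.1 N and linear speed of rod below 0.05 m/s and angle between pot's own z axis and vertical below 0.1 rad and value of joint flap_angle between 1.054 and 1.214 rad and velocity of joint flap_angle between -0.1 and 0.1 rad/s and contact force between the fingers and flap above 0.5 N and distance between the grasp point and bar_mid below 0.07 m and contact force between rod and flap below 0.1 N and distance of each of jar, reagent, tubebox from where it was at the start of the episode below 0.03 m); the arm keeps its last pose, push and grip.
It fails at once if the shield tips over to the other side (0.45 rad past its balance point) (value of joint flap_angle above 1.584 rad).
It fails at once if the jar, the bottle or the tube box is moved more than 30 mm or tipped (distance of any of jar, reagent, tubebox from where it was at the start of the episode above 0.03 m or angle between any of jar, reagent, tubebox's own z axis and vertical above 0.3 rad).
It fails at once if the pot is tipped over (angle between pot's own z axis and vertical above 0.6 rad).
It also fails if it takes over 59 s, if anything falls off the work surface, if the arm or the gripper's body presses on something with over 40 N, if the wrist force passes 120 N, or if a joint passes its speed limit or range.

## Working session

There is one attempt and no reset: what is moved stays moved. The work goes in short steps, Python scripts to look and compute and a tool call to move; the robot and the scene stay as the last step left them, time stands still between calls to the robot, and variables do not carry over. Pictures are saved under pics/ and viewed, and the job is handed in when it is done.

Besides the shell and the picture viewer there is one more tool, called as name(argument=value, ...), one argument or row to a line, values as JSON. jog_arm: Moves the arm, as the interface text tells. Its arguments: {"type":"object","properties":{"targets":{"type":"string"}},"required":["targets"]}

```bash
mkdir -p pics; ls
cat > h.py <<'E'
import numpy as np, cv2
from plant import telemetry, snapshot, job, models, ctrl
def shot(n,fn=None):
    s=snapshot(n)
    if fn: cv2.imwrite('pics/'+fn,cv2.cvtColor(s['img'],cv2.COLOR_RGB2BGR))
    return s
def ray(s,uv):
    K=np.array(s['intrinsics']);k1=s['k1']
    d=np.array([(uv[0]-K[0,2])/K[0,0],(uv[1]-K[1,2])/K[1,1]]);u=d.copy()
    for _ in range(30): u=d/(1+k1*(u@u))
    return np.array([u[0],u[1],1.])
def at_z(s,uv,z):
    R=np.array(s['R']);t=np.array(s['t']);c=-R.T@t;d=R.T@ray(s,uv)
    return c+d*(z-c[2])/d[2]
def at_depth(s,uv,dz=None):
    R=np.array(s['R']);t=np.array(s['t'])
    if dz is None:
        u,v=int(round(uv[0])),int(round(uv[1]));p=s['range_z'][max(v-1,0):v+2,max(u-1,0):u+2];p=p[p>0]
        dz=np.median(p) if p.size else np.nan
    return R.T@(ray(s,uv)*dz-t)
def proj(s,X):
    R=np.array(s['R']);t=np.array(s['t']);c=R@np.array(X)+t;u=c[:2]/c[2];u=u*(1+s['k1']*(u@u));K=np.array(s['intrinsics'])
    return [K[0,0]*u[0]+K[0,2],K[1,1]*u[1]+K[1,2]]
def tri(s1,uv1,s2,uv2):
    A=[];b=[]
    M=np.zeros((3,3));v=np.zeros(3)
    for s,uv in((s1,uv1),(s2,uv2)):
        R=np.array(s['R']);t=np.array(s['t']);c=-R.T@t;d=R.T@ray(s,uv);d/=np.linalg.norm(d)
        P=np.eye(3)-np.outer(d,d);M+=P;v+=P@c
    return np.linalg.solve(M,v)
E
python3 - <<'E'
from h import *
np.set_printoptions(precision=4,suppress=True)
a=shot('side','s1.png');b=shot('top','t1.png')
print(telemetry.get_obs(), ctrl.grip_depth)
for nm,s in(('side',a),('top',b)):
    print(nm,'cam',-np.array(s['R']).T@s['t'])
    for n in ['flap_hinge','socket_mouth','rod_mid','rod_tip','pot','bar_mid','jar','reagent','tubebox']:
        for r in models.spot_point(n,s)[:3]: print(n,np.array(r['uv']),round(r['conf'],2),at_depth(s,r['uv']))
E
```

```text
pics
{'clock': 0.1, 'joint_pos': array([ 80.563 ,  20.5864,   0.64  ,  -0.0167, -70.1354, -16.5069]), 'qvel': array([-0.0514, -0.0431,  0.1066,  0.1523,  0.0368,  0.1488]), 'tau': array([ -0.0021, -58.4162,  29.3751,   7.0154,   0.0102,  -0.0001]), 'tool_pos': array([0.2951, 0.6065, 0.1991]), 'orientation': array([179.9171,  -0.0082, -25.9496]), 'force': array([ 0.6647,  1.2265, -0.5249]), 'moment': array([-0.0126,  0.0242, -0.0066]), 'opening': 0.08780342865643512} -0.0188
side cam [ 0.2227 -0.4076  0.8226]
flap_hinge [280.5 211.5] 0.71 [0.5694 0.1135 0.0514]
socket_mouth [236.2 186.9] 0.6 [0.528  0.2488 0.0692]
rod_mid [237.8 176.1] 0.76 [0.5311 0.2306 0.1225]
rod_tip [281.2 211.1] 0.42 [0.5727 0.1151 0.0487]
pot [445.7 278.3] 0.92 [ 0.7184 -0.2938  0.0542]
pot [437.4 361.8] 0.89 [ 0.5407 -0.3894  0.0847]
pot [356.3 285.4] 0.79 [ 0.5496 -0.1741  0.073 ]
bar_mid [228.1 171.1] 0.73 [0.5231 0.2624 0.1229]
jar [372.6 357.5] 0.7 [ 0.4667 -0.2977  0.0569]
reagent [221.6 158.3] 0.91 [0.5827 0.4178 0.0228]
tubebox [350.1 192.3] 0.6 [0.7554 0.0405 0.0436]
top cam [0.3223 0.0184 1.4616]
flap_hinge [299.6 224.5] 0.69 [0.5709 0.1097 0.0215]
flap_hinge [259.4 231.5] 0.6 [0.5295 0.2265 0.0702]
socket_mouth [259.9 229.4] 0.57 [0.5366 0.2263 0.0669]
rod_mid [256.  227.9] 0.39 [0.5329 0.2315 0.1127]
rod_tip [260.  229.5] 0.71 [0.5363 0.2259 0.0668]
pot [381.9 227.7] 0.93 [ 0.5877 -0.1524  0.0041]
pot [423.  179.8] 0.79 [ 0.7571 -0.2764  0.0115]
pot [418.  214.6] 0.78 [ 0.6412 -0.2665  0.0038]
bar_mid [243.7 232.4] 0.94 [0.5322 0.2868 0.0007]
jar [419.7 263.2] 0.7 [ 0.4777 -0.2662  0.0693]
reagent [193.4 207.2] 0.88 [0.5774 0.4279 0.1134]
tubebox [319.2 163.3] 0.81 [0.7705 0.066  0.0457]
```

View pics/s1.png

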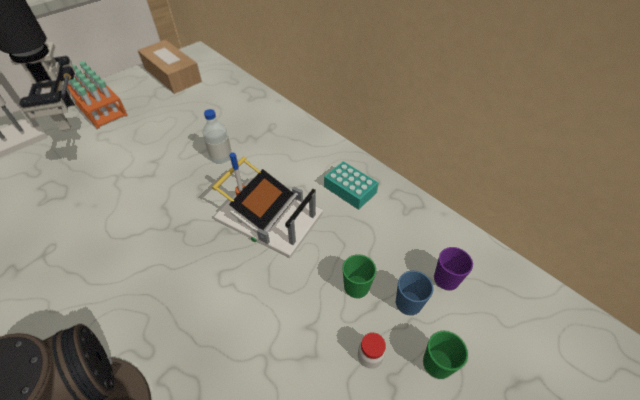

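View pics/t1.png

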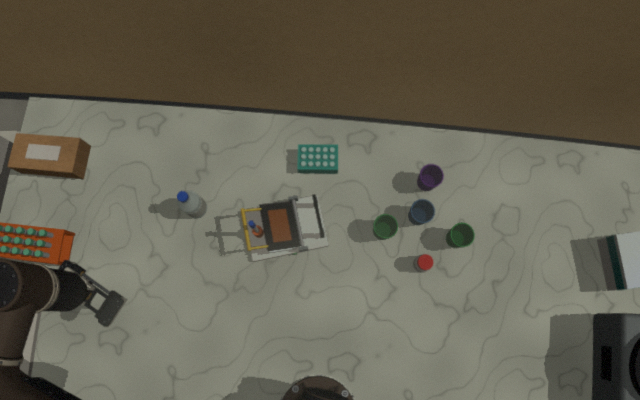

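Side: rod (235,160), viewer (270,200), blue pot (413,292). Top: rod (256,229), blue pot (421,212). Next I'll measure by colour and check with crops.

Run:
```python
from h import *
np.set_printoptions(precision=4,suppress=True)
a=shot('side');b=shot('top')
def crop(s,x0,x1,y0,y1,f,fn): cv2.imwrite('pics/'+fn,cv2.resize(cv2.cvtColor(s['img'],cv2.COLOR_RGB2BGR)[y0:y1,x0:x1],None,fx=f,fy=f,interpolation=cv2.INTER_NEAREST))
crop(a,190,340,140,260,5,'s2.png');crop(b,230,340,185,270,7,'t2.png');
for nm,s in(('side',a),('top',b)):
    h=cv2.cvtColor(s['img'],cv2.COLOR_RGB2HSV)
    m=(h[...,0]>100)&(h[...,0]<118)&(h[...,1]>90)
    n,l,st,c=cv2.connectedComponentsWithStats(m.astype(np.uint8))
    for i in range(1,n):
        if st[i,4]>15: print(nm,'blue',st[i],c[i],at_depth(s,c[i]))
    m=(h[...,0]>18)&(h[...,0]<30)&(h[...,1]>130)&(h[...,2]>90)
    n,l,st,c=cv2.connectedComponentsWithStats(m.astype(np.uint8),connectivity=8)
    for i in range(1,n):
        if st[i,4]>15: print(nm,'yel',st[i],c[i])
    for r in models.cut_out('pot',s): print(r['uv'],round(r['conf'],2),r['region'].sum())
# point clouds: pot rim
for s in(a,b):
  for r in models.cut_out('pot',s):
    reg=r['region'];med=np.median(s['img'][reg],0)
    ys,xs=np.nonzero(reg);P=np.array([at_depth(s,(x,y),s['range_z'][y,x]) for x,y in zip(xs,ys) if s['range_z'][y,x]>0])
    rim=P[(P[:,2]>.078)&(P[:,2]<.092)]
    A=np.c_[rim[:,:2],np.ones(len(rim))];q=np.linalg.lstsq(A,(rim[:,:2]**2).sum(1),rcond=None)[0]
    print(med,r['uv'],len(rim),'ctr',q[:2]/2,np.sqrt(max(0,q[2]+(q[:2]**2).sum()/4)),'minmax',rim.min(0),rim.max(0))
```

```text
side blue [204 109  11  11  90] [209.3889 113.8556] [0.5927 0.4416 0.1702]
side blue [230 153   8  17  86] [233.6512 160.6163] [0.5302 0.2312 0.1773]
side blue [ 397  271   36   43 1139] [412.8244 291.727 ] [ 0.6623 -0.2552  0.0087]
side yel [238 157  23  16  56] [247.1964 163.6964]
side yel [212 169  22  33 147] [222.9796 183.9592]
[445.0, 355.4] 0.93 1660
[411.4, 291.3] 0.88 1298
[359.8, 275.6] 0.68 1127
[451.7, 265.5] 0.65 1186
[235.8, 166.7] 0.51 160
top blue [177 191  11  11  94] [182.117 196.117] [0.5965 0.4496 0.1685]
top blue [249 221   6   6  27] [251.3704 223.4815] [0.5316 0.2333 0.1928]
top yel [241 208  27  42 184] [248.6141 228.4348]
[429.1, 175.4] 0.72 527
[385.2, 226.0] 0.66 517
[422.3, 209.5] 0.63 569
[458.5, 235.6] 0.6 563
[33. 74. 40.] [445.0, 355.4] 356 ctr [ 0.5726 -0.3886] 0.03525220597136235 minmax [ 0.5362 -0.4257  0.078 ] [ 0.6117 -0.3523  0.09  ]
[46. 63. 77.] [411.4, 291.3] 276 ctr [ 0.6357 -0.2641] 0.03544894678963059 minmax [ 0.5986 -0.3011  0.078 ] [ 0.6745 -0.2269  0.0893]
[38. 88. 46.] [359.8, 275.6] 213 ctr [ 0.5777 -0.1539] 0.035178133182735376 minmax
[... 158 characters left out ...]
.0781] [ 0.7881 -0.2499  0.0886]
[ 67.5  85.5 121. ] [235.8, 166.7] 14 ctr [0.5312 0.2326] 0.003961414989872919 minmax [0.5262 0.2285 0.0799] [0.5359 0.2344 0.0915]
[50. 42. 52.] [429.1, 175.4] 106 ctr [ 0.7531 -0.2864] 0.03442902564496864 minmax [ 0.7168 -0.3218  0.0782] [ 0.7901 -0.251   0.0912]
[51. 71. 49.] [385.2, 226.0] 112 ctr [ 0.5801 -0.1524] 0.03567756161675484 minmax [ 0.5431 -0.189   0.0781] [ 0.6172 -0.1149  0.092 ]
[48. 56. 60.] [422.3, 209.5] 117 ctr [ 0.6378 -0.2639] 0.03580535598830919 minmax [ 0.6011 -0.3011  0.0781] [ 0.6751 -0.2277  0.0913]
[43. 58. 42.] [458.5, 235.6] 114 ctr [ 0.5739 -0.3879] 0.03514682125385142 minmax [ 0.5378 -0.4263  0.078 ] [ 0.611  -0.3512  0.0899]
```

View pics/s2.png

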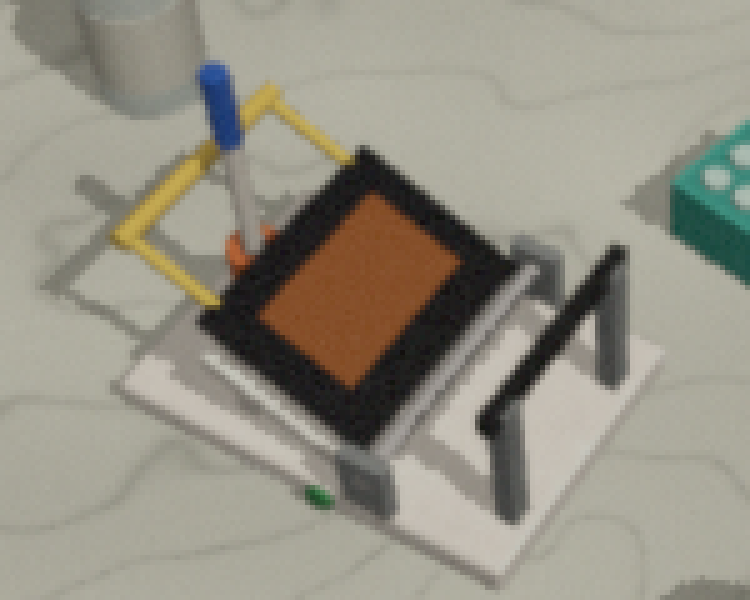

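View pics/t2.png

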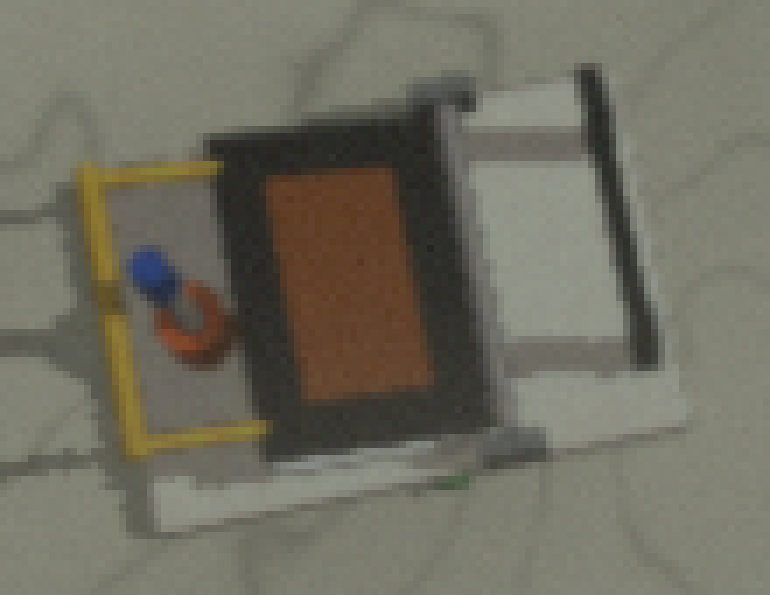

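Run:
```python
from h import *
np.set_printoptions(precision=4,suppress=True)
a=shot('side');b=shot('top')
f=lambda p,k,o:(p[0]/k+o[0]-.5,p[1]/k+o[1]-.5)
sA=f((124,237),5,(190,140));sB=f((272,92),5,(190,140));tA=f((138,445),7,(230,185));tB=f((88,172),7,(230,185))
print('A',tri(a,sA,b,tA),at_z(a,sA,.117),at_z(b,tA,.117));print('B',tri(a,sB,b,tB),at_z(a,sB,.117),at_z(b,tB,.117))
# rod top, grip depth, shaft fit
for s in(a,b):
    h=cv2.cvtColor(s['img'],cv2.COLOR_RGB2HSV)
    m=(h[...,0]>100)&(h[...,0]<122)&(h[...,1]>90); m[:,:225]=0;m[:,270:]=0
    ys,xs=np.nonzero(m);P=np.array([at_depth(s,(x,y),s['range_z'][y,x]) for x,y in zip(xs,ys)])
    print(len(P),np.median(P,0),P.min(0),P.max(0))
    h2=(h[...,0]<9)&(h[...,1]>150); h2[:,:225]=0;h2[:,275:]=0;h2[:215]&=True;h2[:150]=0;h2[250:]=0
    ys,xs=np.nonzero(h2);P=np.array([at_depth(s,(x,y),s['range_z'][y,x]) for x,y in zip(xs,ys)])
    Q=P[(P[:,2]>.062)&(P[:,2]<.08)];print('sock',len(P),len(Q),Q.min(0),Q.max(0))
    m=(h[...,0]>18)&(h[...,0]<30)&(h[...,1]>120)&(h[...,2]>80);m[:,:200]=0;m[:,275:]=0;m[:150]=0;m[250:]=0
    ys,xs=np.nonzero(m);P=np.array([at_depth(s,(x,y),s['range_z'][y,x]) for x,y in zip(xs,ys)]);P=P[P[:,2]>.1]
    print('yel',len(P),P.min(0),P.max(0))
print('axis top',at_z(b,f((150,268),7,(230,185)),.195),'side top',at_z(a,f((214,72),5,(190,140)),.195))
for X in ([.5323,.231,.195],[.5323,.231,.07]): print(proj(a,X),proj(b,X))
```

```text
A [0.4694 0.2437 0.1179] [0.4683 0.2449 0.117 ] [0.471  0.2434 0.117 ]
B [0.5844 0.2791 0.1187] [0.5852 0.2808 0.117 ] [0.5848 0.2794 0.117 ]
87 [0.5294 0.2299 0.1795] [ 0.2227 -0.4076  0.1488] [0.5379 0.2429 0.8226]Traceback (most recent call last):
  File "<stdin>", line 15, in <module>
IndexError: too many indices for array: array is 1-dimensional, but 2 were indexed
```

```bash
cat >> h.py <<'E'
from scipy.spatial.transform import Rotation as Ro
def plan(pos,yaw,o=None):
    o=o or telemetry.get_obs()
    R=Ro.from_euler('xyz',o['orientation'],degrees=True);T=Ro.from_euler('xyz',[180,0,yaw],degrees=True)
    return np.round(R.inv().apply(np.array(pos)-o['tool_pos']),4),np.round((R.inv()*T).as_rotvec(degrees=True),2)
E
python3 - <<'E'
from h import *
np.set_printoptions(precision=4,suppress=True)
a=shot('side');b=shot('top')
f=lambda p,k,o:(p[0]/k+o[0]-.5,p[1]/k+o[1]-.5)
print(at_z(b,f((150,266),7,(230,185)),.195),at_z(a,f((213,70),5,(190,140)),.195))
for X in ([.534,.236,.195],[.534,.236,.07]): print(proj(a,X),proj(b,X))
print(plan([.534,.236,.28],17),plan([.295,.607,.28],-26))
E
```

```text
[0.5339 0.2345 0.195 ] [0.5334 0.237  0.195 ]
[np.float64(232.54884365388676), np.float64(153.5762974731146)] [np.float64(250.4146002333645), np.float64(222.41335740372168)]
[np.float64(240.75954395890108), np.float64(188.15154715008413)] [np.float64(256.5097559667542), np.float64(229.77215974780933)]
(array([ 0.3769,  0.2291, -0.08  ]), array([ -0.  ,   0.  , -42.94])) (array([-0.0003,  0.0001, -0.08  ]), array([-0.  ,  0.  ,  0.06]))
```

jog_arm(
  targets="0.03 0.02 -0.04 0 0 0 1; 0.08 0.05 -0.08 0 0 -9 1; 0.13 0.08 -0.08 0 0 -18 1; 0.18 0.11 -0.08 0 0 -27 1; 0.23 0.14 -0.08 0 0 -36 1; 0.28 0.17 -0.08 0 0 -43 1; 0.33 0.2 -0.08 0 0 -43 1; 0.377 0.229 -0.08 0 0 -43 1",
)

```text
clock: 2.5
tool_pos: [0.535, 0.2344, 0.2803]
orientation: [-180.0, -0.0, 17.1]
force: [2.1, 0.0, -0.6]
opening: 0.0879
```

Run:
```python
from h import *
print(telemetry.get_obs()['joint_pos'],plan([.534,.236,.152],17))
```

```text
[ 4.28338101e+01  9.59654138e+00 -3.75437151e+00  5.82779591e-03
 -7.66118308e+01  6.42266951e+01] (array([-0.0005, -0.0018,  0.1283]), array([-0.01, -0.04,  0.06]))
```

jog_arm(
  targets="0 -0.002 0.03 0 0 0 1; 0 -0.002 0.06 0 0 0 1; 0 -0.002 0.09 0 0 0 1; 0 -0.002 0.115 0 0 0 1; 0 -0.002 0.127 0 0 0 1; 0 -0.002 0.127 0 0 0 1; 0 -0.002 0.127 0 0 0 1; 0 -0.002 0.127 0 0 0 1",
)

```text
clock: 3.5
tool_pos: [0.5349, 0.2367, 0.1544]
orientation: [-180.0, -0.1, 17.1]
force: [0.3, -0.6, -0.3]
opening: 0.0875
```

Run:
```python
from h import *
a=shot('side','s3.png');b=shot('top','t3.png')
def crop(s,x0,x1,y0,y1,f,fn): cv2.imwrite('pics/'+fn,cv2.resize(cv2.cvtColor(s['img'],cv2.COLOR_RGB2BGR)[y0:y1,x0:x1],None,fx=f,fy=f))
crop(a,180,330,110,230,5,'s3.png')
print(telemetry.get_obs()['force'])
```

```text
[ 0.3018203  -0.56536953 -0.43061726]
```

View pics/s3.png

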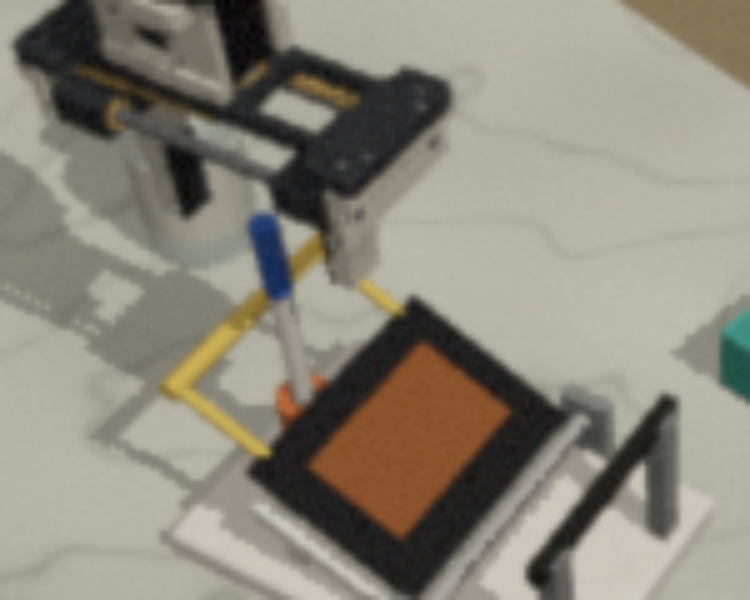

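The rod's blue grip (side crop ~ (270,255)) lies between the fingers, midway. Closing.

jog_arm(
  targets="0 0 0 0 0 0 -1; 0 0 0 0 0 0 -1; 0 0 0 0 0 0 -1; 0 0 0 0 0 0 -1; 0 0 0 0 0 0 -1; 0 0 0 0 0 0 -1; 0 0 0 0 0 0 -1; 0 0 0 0 0 0 -1",
)

```text
clock: 4.6
tool_pos: [0.5347, 0.2366, 0.1541]
orientation: [-180.0, -0.1, 17.1]
force: [0.7, -0.2, 0.2]
opening: 0.0144
```

jog_arm(
  targets="0 0 -0.015 0 0 0 -1; 0 0 -0.035 0 0 0 -1; 0 0 -0.06 0 0 0 -1; 0 0 -0.085 0 0 0 -1; 0 0 -0.11 0 0 0 -1; 0 0 -0.13 0 0 0 -1; 0 0 -0.14 0 0 0 -1; 0 0 -0.14 0 0 0 -1",
)

```text
clock: 5.6
tool_pos: [0.5347, 0.2365, 0.2949]
orientation: [-179.9, -0.2, 17.1]
force: [-0.3, 1.1, -0.7]
opening: 0.0149
```

Run:
```python
from h import *
a=shot('side','s4.png')
def crop(s,x0,x1,y0,y1,f,fn): cv2.imwrite('pics/'+fn,cv2.resize(cv2.cvtColor(s['img'],cv2.COLOR_RGB2BGR)[y0:y1,x0:x1],None,fx=f,fy=f))
crop(a,160,330,90,230,4,'s4.png')
o=telemetry.get_obs();p=o['tool_pos']
for dz in (-.127,-.005): print(proj(a,p+[0,0,dz]))
print(plan([.637,-.264,.295],17), at_z(a,[0,0],0)[:0])
```

```text
[np.float64(234.5629346848114), np.float64(161.81652963045184)]
[np.float64(225.18479048098772), np.float64(122.3395897036238)]
(array([-0.0486,  0.5085, -0.0017]), array([-0.06, -0.09,  0.06])) []
```

View pics/s4.png

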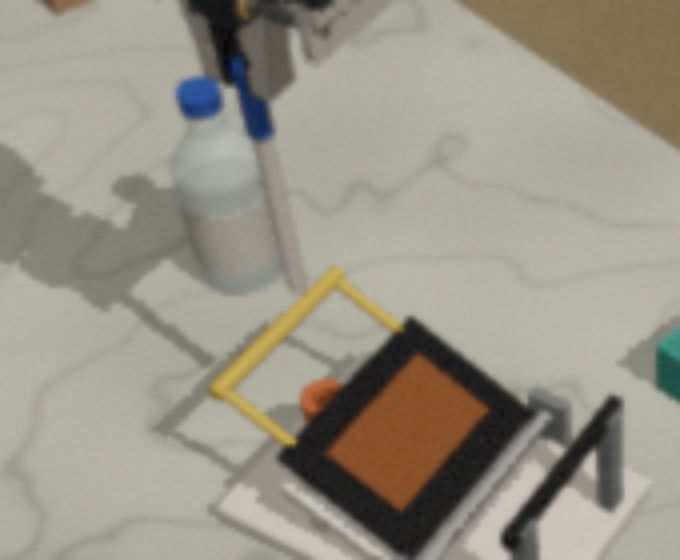

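The rod is out, its foot at crop (296,290), matching the predicted foot ~0.166 m up, and the shield is still down. On to the pot.

jog_arm(
  targets="-0.001 0.015 0 0 0 0 -1; -0.005 0.05 0 0 0 0 -1; -0.009 0.09 0 0 0 0 -1; -0.013 0.135 0 0 0 0 -1; -0.017 0.18 0 0 0 0 -1; -0.021 0.22 0 0 0 0 -1; -0.024 0.25 0 0 0 0 -1; -0.025 0.262 0 0 0 0 -1",
)

```text
clock: 6.65
tool_pos: [0.5869, -0.0237, 0.2927]
orientation: [-179.9, -0.0, 16.9]
force: [0.2, 0.8, -1.7]
opening: 0.0147
```

Run:
```python
from h import *
print(telemetry.get_obs()['joint_pos'],plan([.637,-.264,.295],17))
```

```text
[ 1.67082361e+01  9.70855872e+00 -2.01891121e+00 -5.82556056e-02
 -7.82719247e+01  9.02436191e+01] (array([-0.0221,  0.2445, -0.0025]), array([-0.06, -0.  , -0.06]))
```

jog_arm(
  targets="-0.001 0.015 0 0 0 0 -1; -0.004 0.05 0 0 0 0 -1; -0.008 0.09 0 0 0 0 -1; -0.012 0.135 0 0 0 0 -1; -0.016 0.18 0 0 0 0 -1; -0.019 0.215 0 0 0 0 -1; -0.022 0.24 0 0 0 0 -1; -0.022 0.244 0 0 0 0 -1",
)

```text
clock: 7.65
tool_pos: [0.6369, -0.2648, 0.2917]
orientation: [-179.9, 0.1, 16.9]
force: [0.1, -0.0, -0.2]
opening: 0.015
```

Run:
```python
from h import *
a=shot('side')
def crop(s,x0,x1,y0,y1,f,fn): cv2.imwrite('pics/'+fn,cv2.resize(cv2.cvtColor(s['img'],cv2.COLOR_RGB2BGR)[y0:y1,x0:x1],None,fx=f,fy=f))
crop(a,320,490,160,380,3,'s5.png')
o=telemetry.get_obs();p=o['tool_pos'];print(o['joint_pos'])
for dz in (-.129,-.005): print(proj(a,p+[0,0,dz]))
print(plan([.637,-.264,.141],17))
```

```text
[-6.41812780e+00  1.98695418e+01  1.14479181e+01 -5.76460065e-02
 -8.16518053e+01  1.13321862e+02]
[np.float64(422.9858102707817), np.float64(266.7369497373496)]
[np.float64(437.7636859128562), np.float64(230.022183630155)]
(array([ 0.0002, -0.    ,  0.1509]), array([-0.08,  0.04, -0.1 ]))
```

View pics/s5.png

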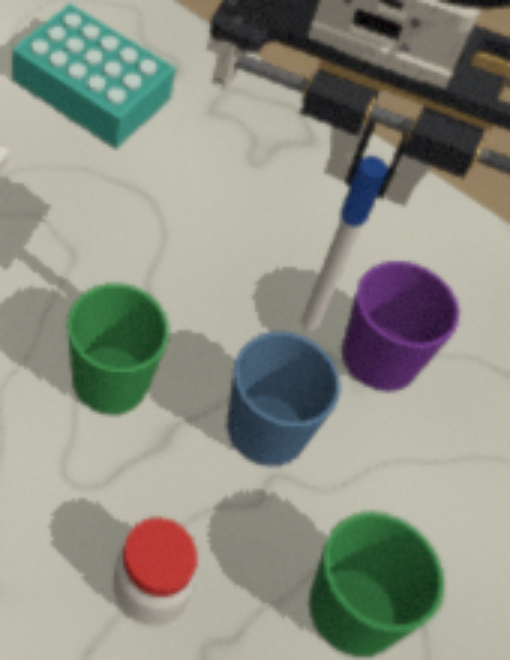

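The rod is held upright, its foot at crop (311,327) as predicted, over the blue pot. Lowering.

jog_arm(
  targets="0 0 0.02 0 0 0 -1; 0 0 0.045 0 0 0 -1; 0 0 0.075 0 0 0 -1; 0 0 0.1 0 0 0 -1; 0 0 0.125 0 0 0 -1; 0 0 0.14 0 0 0 -1; 0 0 0.148 0 0 0 -1; 0 0 0.15 0 0 0 -1",
)

```text
clock: 8.7
tool_pos: [0.637, -0.2639, 0.142]
orientation: [-179.9, 0.0, 16.9]
force: [-1.1, 0.1, -0.3]
opening: 0.0148
```

Run:
```python
from h import *
a=shot('side')
def crop(s,x0,x1,y0,y1,f,fn): cv2.imwrite('pics/'+fn,cv2.resize(cv2.cvtColor(s['img'],cv2.COLOR_RGB2BGR)[y0:y1,x0:x1],None,fx=f,fy=f))
crop(a,320,490,200,340,4,'s6.png')
o=telemetry.get_obs();print(o['tool_pos'],o['force'])
```

```text
[ 0.63707828 -0.26400409  0.14215232] [-0.62654907  0.63493442 -0.86685994]
```

View pics/s6.png

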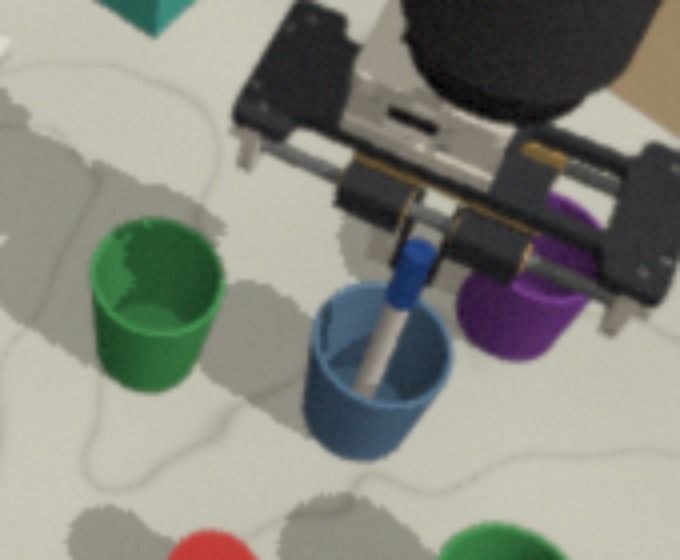

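Rod foot is inside the blue pot (crop ~ (368,390)), just above the floor. Lowering 4 mm more, then letting go.

jog_arm(
  targets="0 0 0.002 0 0 0 -1; 0 0 0.004 0 0 0 -1; 0 0 0.004 0 0 0 -1; 0 0 0.004 0 0 0 1; 0 0 0.004 0 0 0 1; 0 0 0.004 0 0 0 1; 0 0 0.004 0 0 0 1; 0 0 0.004 0 0 0 1",
)

```text
clock: 9.75
tool_pos: [0.6371, -0.264, 0.1382]
orientation: [-179.9, 0.0, 16.9]
force: [-0.5, -0.1, -0.3]
opening: 0.0592
```

Run:
```python
from h import *
a=shot('side')
def crop(s,x0,x1,y0,y1,f,fn): cv2.imwrite('pics/'+fn,cv2.resize(cv2.cvtColor(s['img'],cv2.COLOR_RGB2BGR)[y0:y1,x0:x1],None,fx=f,fy=f))
crop(a,320,490,200,340,4,'s7.png')
o=telemetry.get_obs();print(o['tool_pos'],o['force'])
```

```text
[ 0.63710349 -0.26402139  0.13818244] [ 0.83253892 -0.69539083  0.8228097 ]
```

View pics/s7.png

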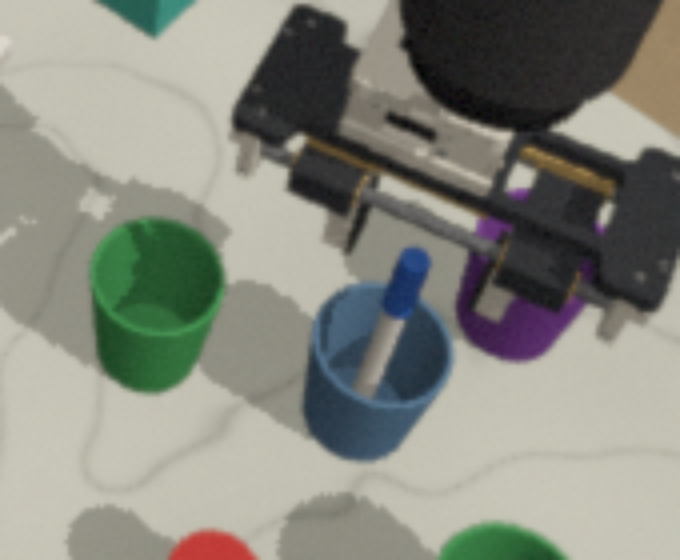

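jog_arm(
  targets="0 0 0 0 0 0 1; 0 0 0 0 0 0 1; 0 0 0 0 0 0 1; 0 0 0 0 0 0 1; 0 0 -0.01 0 0 0 1; 0 0 -0.03 0 0 0 1; 0 0 -0.055 0 0 0 1; 0 0 -0.08 0 0 0 1",
)

```text
clock: 10.8
tool_pos: [0.6372, -0.2642, 0.2198]
orientation: [-180.0, -0.0, 16.9]
force: [1.7, -0.8, 0.2]
opening: 0.0876
```

Run:
```python
from h import *
a=shot('side')
def crop(s,x0,x1,y0,y1,f,fn): cv2.imwrite('pics/'+fn,cv2.resize(cv2.cvtColor(s['img'],cv2.COLOR_RGB2BGR)[y0:y1,x0:x1],None,fx=f,fy=f))
crop(a,320,490,200,340,4,'s8.png')
print(plan([.587,-.014,.28],17))
```

```text
(array([ 0.0239, -0.2549, -0.0566]), array([ 0.16, -0.25, -0.06]))
```

View pics/s8.png

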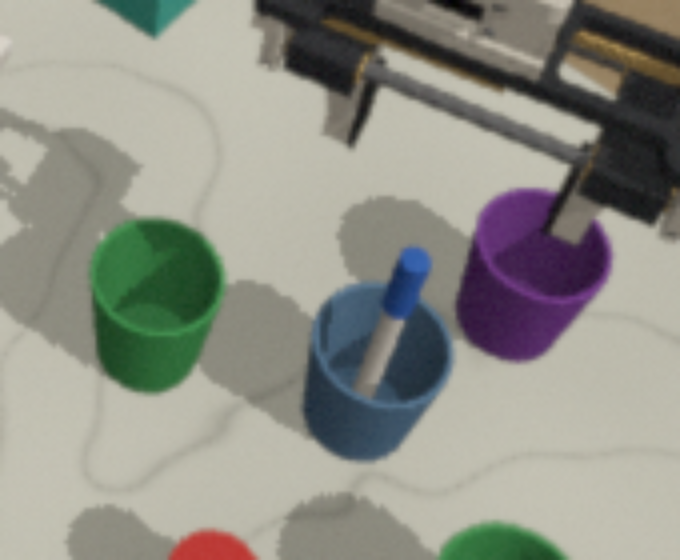

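The rod stands free in the blue pot. Back to the bar with the gripper half open.

jog_arm(
  targets="0 0 -0.03 0 0 0 1; 0.005 -0.04 -0.057 0 0 0 -0.1; 0.009 -0.08 -0.057 0 0 0 -0.1; 0.013 -0.125 -0.057 0 0 0 -0.1; 0.017 -0.17 -0.057 0 0 0 -0.1; 0.02 -0.215 -0.057 0 0 0 -0.1; 0.024 -0.255 -0.057 0 0 0 -0.1; 0.027 -0.29 -0.057 0 0 0 -0.1",
)

```text
clock: 11.85
tool_pos: [0.5795, 0.0219, 0.2813]
orientation: [179.8, -0.3, 17.0]
force: [0.3, -0.2, 0.3]
opening: 0.0395
```

Run:
```python
from h import *
a=shot('side');b=shot('top')
o=telemetry.get_obs()
print(plan([.527,.2615,.25],17.1),plan([.527,.2615,.1],17.1))
```

```text
(array([ 0.0199, -0.2434,  0.0309]), array([ 0.13, -0.34,  0.  ])) (array([ 0.019 , -0.2437,  0.1809]), array([ 0.13, -0.34,  0.  ]))
```

Run:
```python
from h import *
np.set_printoptions(precision=4,suppress=True)
a=shot('side');b=shot('top')
def crop(s,x0,x1,y0,y1,f,fn): cv2.imwrite('pics/'+fn,cv2.resize(cv2.cvtColor(s['img'],cv2.COLOR_RGB2BGR)[y0:y1,x0:x1],None,fx=f,fy=f,interpolation=cv2.INTER_NEAREST))
crop(a,190,340,140,260,5,'s9.png');crop(b,230,340,185,270,7,'t9.png')
for s in(a,b):
    for n in('bar_mid','flap_hinge'):
        for r in models.spot_point(n,s)[:2]: print(n,r['uv'],r['conf'],at_z(s,r['uv'],.117 if n[0]=='b' else .045))
for X in([.527,.2615,.117],[.5878,.2802,.117],[.4662,.2428,.117],[.572,.114,.045],[.515,.0965,.045],[.629,.1315,.045]): 
    u=proj(a,X);v=proj(b,X);print((u[0]-189.5)*5,(u[1]-139.5)*5,(v[0]-229.5)*7,(v[1]-184.5)*7)
```

```text
bar_mid [228.3, 170.8] 0.92 [0.5266 0.2686 0.117 ]
flap_hinge [284.1, 214.6] 0.92 [0.5725 0.1033 0.045 ]
flap_hinge [220.7, 161.5] 0.64 [0.5632 0.3852 0.045 ]
flap_hinge [301.2, 220.6] 0.97 [0.5796 0.1045 0.045 ]
202.37322352581657 163.12541215162383 112.17127377747227 309.2806616252031
276.46783203293325 90.2933490742879 87.04108833109922 164.9619181221713
122.70922180718927 241.4022118756023 138.07224324361786 456.42613119773773
459.2549819509509 364.3910197893665 478.8387715678783 267.4797025872392
394.04033995560354 444.21004929633557 505.01695512032313 397.8613326738227
520.2180436927974 289.76879044793793 453.1833600686101 139.32609511771807
```

View pics/s9.png

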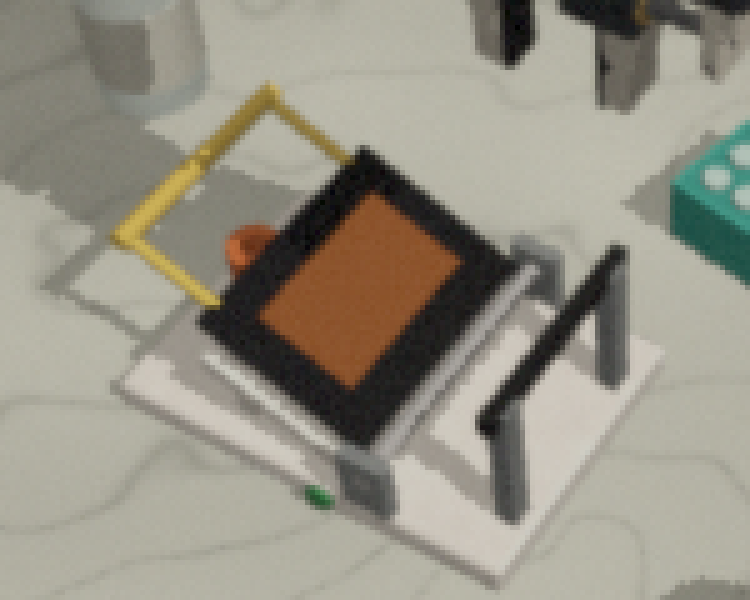

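View pics/t9.png

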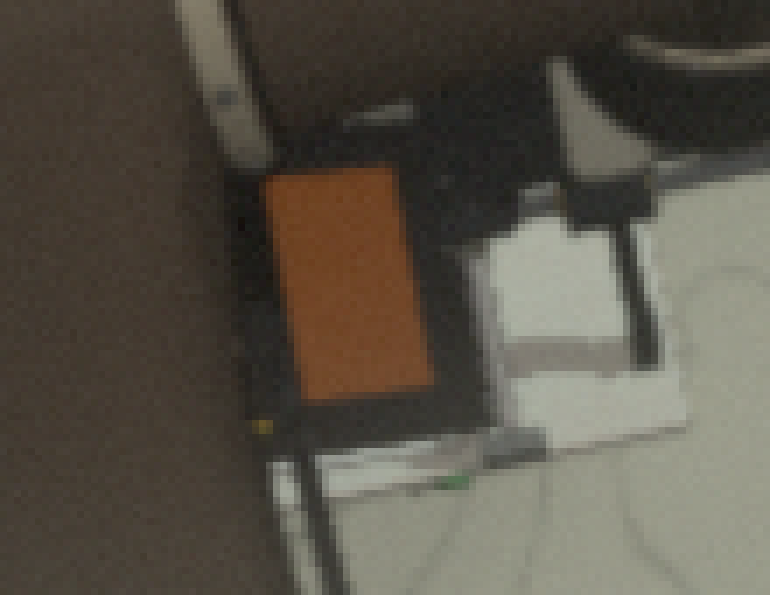

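jog_arm(
  targets="0.001 -0.02 0.004 0 0 0 -0.1; 0.004 -0.06 0.01 0 0 0 -0.1; 0.008 -0.1 0.015 0 0 0 -0.1; 0.012 -0.145 0.02 0 0 0 -0.1; 0.015 -0.185 0.025 0 0 0 -0.1; 0.018 -0.22 0.03 0 0 0 -0.1; 0.019 -0.24 0.031 0 0 0 -0.1; 0.019 -0.244 0.031 0 0 0 -0.1",
)

```text
clock: 13.25
tool_pos: [0.527, 0.2595, 0.2486]
orientation: [179.8, -0.2, 16.9]
force: [-0.7, 0.1, 0.2]
opening: 0.0393
```

Run:
```python
from h import *
print(plan([.527,.2625,.1],17.1))
```

```text
(array([ 0.0003, -0.0033,  0.1486]), array([ 0.18, -0.22, -0.15]))
```

jog_arm(
  targets="0 -0.003 0.02 0 0 0 -0.1; 0 -0.003 0.05 0 0 0 -0.1; 0 -0.003 0.08 0 0 0 -0.1; 0 -0.003 0.105 0 0 0 -0.1; 0 -0.003 0.13 0 0 0 -0.1; 0 -0.003 0.143 0 0 0 -0.1; 0 -0.003 0.148 0 0 0 -0.1; 0 -0.003 0.148 0 0 0 -0.1",
)

```text
clock: 14.25
tool_pos: [0.5272, 0.2621, 0.101]
orientation: [179.8, -0.2, 16.9]
force: [0.1, 0.7, 0.3]
opening: 0.0395
```

Run:
```python
from h import *
a=shot('side')
def crop(s,x0,x1,y0,y1,f,fn): cv2.imwrite('pics/'+fn,cv2.resize(cv2.cvtColor(s['img'],cv2.COLOR_RGB2BGR)[y0:y1,x0:x1],None,fx=f,fy=f))
crop(a,190,340,120,240,5,'s10.png')
print(telemetry.get_obs()['force'])
```

```text
[-0.66616288  0.5813533   0.06116269]
```

View pics/s10.png

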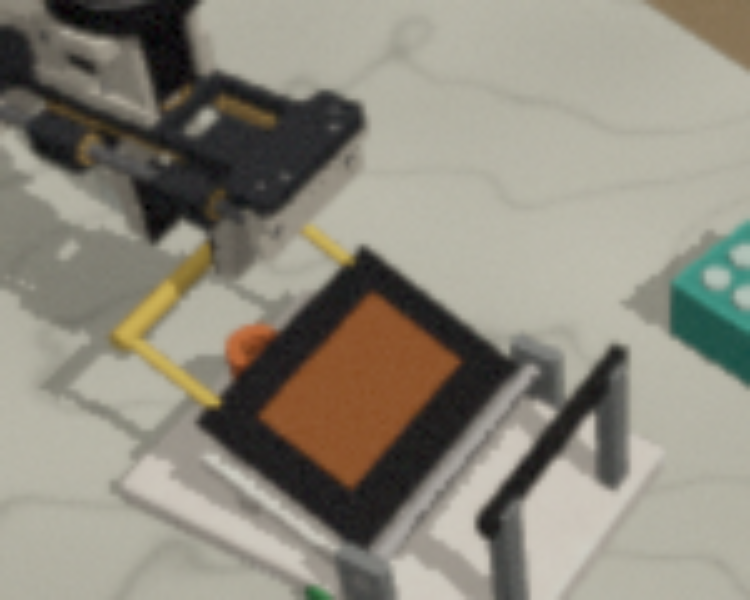

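The fingers straddle the bar (near finger at crop (235,245) inside the loop, the other behind the bar), without contact. Closing.

jog_arm(
  targets="0 0 0 0 0 0 -1; 0 0 0 0 0 0 -1; 0 0 0 0 0 0 -1; 0 0 0 0 0 0 -1; 0 0 0 0 0 0 -1; 0 0 0 0 0 0 -1; 0 0 0 0 0 0 -1; 0 0 0 0 0 0 -1",
)

```text
clock: 15.3
tool_pos: [0.5273, 0.2623, 0.1013]
orientation: [179.8, -0.3, 16.9]
force: [-0.5, 0.3, 0.0]
opening: 0.0002
```

Run:
```python
from h import *
np.set_printoptions(precision=4,suppress=True)
o=telemetry.get_obs();print(o['tool_pos'],o['force'],o['orientation'])
# arc: relative to measured bar position (= grasp point now) ; u=hinge y dir
R=Ro.from_euler('xyz',o['orientation'],degrees=True)
th=np.radians(17.1);u=np.array([-np.sin(th),np.cos(th),0]);z=np.array([0,0,1.])
for i,d in enumerate(np.arange(0,65.1,65/16)):
    a=np.radians(25+d);w=.17*((np.cos(a)-np.cos(np.radians(25)))*u+(np.sin(a)-np.sin(np.radians(25)))*z)
    print(i,round(d,1),R.inv().apply(w))
```

```text
[0.5273 0.2623 0.1013] [-0.5118  0.2567  0.0203] [179.8386  -0.2797  16.9428]
0 0.0 [0. 0. 0.]
1 4.1 [ 0.0001  0.0055 -0.0107]
2 8.1 [ 0.0001  0.0118 -0.021 ]
3 12.2 [ 0.0002  0.0187 -0.0309]
4 16.2 [ 0.0003  0.0264 -0.0402]
5 20.3 [ 0.0003  0.0347 -0.0489]
6 24.4 [ 0.0004  0.0435 -0.0571]
7 28.4 [ 0.0005  0.053  -0.0645]
8 32.5 [ 0.0005  0.0629 -0.0714]
9 36.6 [ 0.0006  0.0733 -0.0774]
10 40.6 [ 0.0006  0.0841 -0.0828]
11 44.7 [ 0.0007  0.0953 -0.0873]
12 48.8 [ 0.0007  0.1068 -0.0911]
13 52.8 [ 0.0008  0.1184 -0.094 ]
14 56.9 [ 0.0008  0.1303 -0.0961]
15 60.9 [ 0.0009  0.1423 -0.0973]
16 65.0 [ 0.0009  0.1543 -0.0977]
```

The gripper closed on nothing, so the bar was missed. Looking.

Run:
```python
from h import *
np.set_printoptions(precision=4,suppress=True)
a=shot('side');b=shot('top')
def crop(s,x0,x1,y0,y1,f,fn): cv2.imwrite('pics/'+fn,cv2.resize(cv2.cvtColor(s['img'],cv2.COLOR_RGB2BGR)[y0:y1,x0:x1],None,fx=f,fy=f))
crop(a,190,340,120,240,5,'s11.png')
h=cv2.cvtColor(a['img'],cv2.COLOR_RGB2HSV)
m=(h[...,0]>18)&(h[...,0]<30)&(h[...,1]>120)&(h[...,2]>80);m[:,:200]=0;m[:,275:]=0;m[:140]=0;m[250:]=0
ys,xs=np.nonzero(m);P=np.array([np.r_[at_depth(a,(x,y),a['range_z'][y,x]),x,y] for x,y in zip(xs,ys) if a['range_z'][y,x]>0])
for p in P[P[:,2]>.11][::3]: print(p)
o=telemetry.get_obs();t=o['tool_pos']
for z in(0,.019,.05): 
  u=proj(a,t+[0,0,z]);print(z,(u[0]-189.5)*5,(u[1]-119.5)*5)
```

```text
[  0.5509   0.2412   0.2248 235.     140.    ]
[  0.5523   0.2399   0.2216 236.     141.    ]
[  0.5534   0.238    0.219  237.     142.    ]
[  0.4983   0.279    0.2195 208.     144.    ]
[  0.5574   0.235    0.2058 240.     146.    ]
[  0.5024   0.2581   0.2116 215.     150.    ]
[  0.5025   0.2161   0.2111 225.     159.    ]
[  0.5547   0.2673   0.124  237.     164.    ]
[  0.5562   0.266    0.1202 238.     165.    ]
[  0.5203   0.2643   0.12   227.     172.    ]
[  0.5184   0.2616   0.1197 227.     173.    ]
[  0.5242   0.2565   0.1194 230.     173.    ]
[  0.517    0.26     0.1182 227.     174.    ]
[  0.5086   0.2608   0.1197 224.     175.    ]
[  0.5131   0.2527   0.1227 227.     175.    ]
[  0.5053   0.2546   0.123  224.     176.    ]
[  0.5124   0.2528   0.1194 227.     176.    ]
[  0.503    0.2511   0.1236 224.     177.    ]
[  0.4958   0.2542   0.1227 221.     178.    ]
[  0.5022   0.2509   0.1206 224.     178.    ]
[  0.4921   0.2532   0.1225 220.     179.    ]
[  0.4985   0.2499   0.1204 223.     179.    ]
[  0.4884   0.2523   0.1221 219.     180.    ]
[  0.4947   0.2488 
[... 435 characters left out ...]
.     185.    ]
[  0.4753   0.2417   0.1214 217.     185.    ]
[  0.4665   0.2466   0.1204 213.     186.    ]
[  0.4721   0.2418   0.1201 216.     186.    ]
[  0.4625   0.2449   0.121  212.     187.    ]
[  0.469    0.2424   0.1181 215.     187.    ]
[  0.4641   0.2445   0.1164 213.     188.    ]
[  0.4693   0.2386   0.1172 216.     188.    ]
[  0.4645   0.241    0.1151 214.     189.    ]
[  0.4689   0.2329   0.1184 217.     189.    ]
[  0.4707   0.2332   0.113  218.     190.    ]
[  0.4712   0.2301   0.1114 219.     191.    ]
[  0.4728   0.2233   0.1119 221.     192.    ]
0 207.30671181357593 282.930812581715
0.019 200.7672976493113 257.5369310980609
0.05 189.6721059402327 214.4626635421254
```

View pics/s11.png

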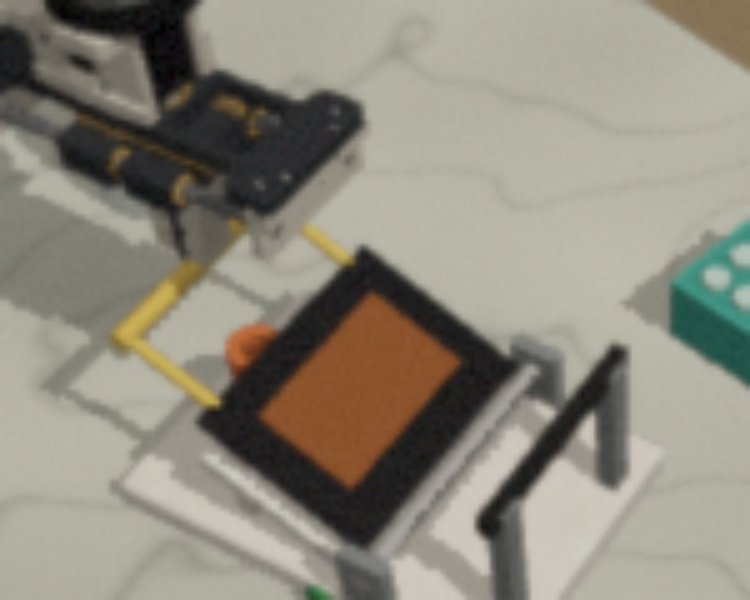

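Run:
```python
from h import *
np.set_printoptions(precision=3,suppress=True)
a=shot('side')
def crop(s,x0,x1,y0,y1,f,fn): cv2.imwrite('pics/'+fn,cv2.resize(cv2.cvtColor(s['img'],cv2.COLOR_RGB2BGR)[y0:y1,x0:x1],None,fx=f,fy=f,interpolation=cv2.INTER_NEAREST))
crop(a,205,265,140,200,12,'s12.png')
for y in range(154,182,2):
    print(y,[(x,at_depth(a,(x,y),a['range_z'][y,x])) for x in range(224,242,3)])
```

```text
154 [(224, array([0.508, 0.226, 0.217])), (227, array([0.512, 0.22 , 0.218])), (230, array([0.523, 0.227, 0.207])), (233, array([0.518, 0.201, 0.228])), (236, array([0.519, 0.188, 0.236])), (239, array([0.523, 0.183, 0.236]))]
156 [(224, array([0.504, 0.22 , 0.217])), (227, array([0.511, 0.219, 0.213])), (230, array([0.521, 0.225, 0.203])), (233, array([0.529, 0.227, 0.196])), (236, array([0.515, 0.183, 0.235])), (239, array([0.519, 0.176, 0.237]))]
158 [(224, array([0.503, 0.221, 0.211])), (227, array([0.509, 0.219, 0.208])), (230, array([0.512, 0.209, 0.213])), (233, array([0.528, 0.226, 0.191])), (236, array([0.511, 0.176, 0.236])), (239, array([0.516, 0.171, 0.237]))]
160 [(224, array([0.501, 0.219, 0.207])), (227, array([0.508, 0.219, 0.202])), (230, array([0.51 , 0.207, 0.21 ])), (233, array([0.514, 0.199, 0.212])), (236, array([0.51 , 0.177, 0.23 ])), (239, array([0.513, 0.169, 0.234]))]
162 [(224, array([0.499, 0.218, 0.202])), (227, array([0.52 , 0.247, 0.168])), (230, array([0.524, 0.24 , 0.171])), (233, array([0.511, 0.196, 0.21 ])), (236, array([0.516, 0.192, 0.209])), (2
[... 1410 characters left out ...]
]))]
176 [(224, array([0.505, 0.255, 0.123])), (227, array([0.512, 0.251, 0.121])), (230, array([ 0.569,  0.361, -0.003])), (233, array([0.574, 0.35 , 0.003])), (236, array([0.581, 0.346, 0.001])), (239, array([ 0.588,  0.341, -0.001]))]
178 [(224, array([0.502, 0.251, 0.12 ])), (227, array([0.51 , 0.251, 0.115])), (230, array([0.563, 0.35 , 0.001])), (233, array([0.57 , 0.345, 0.001])), (236, array([ 0.577,  0.34 , -0.001])), (239, array([ 0.583,  0.334, -0.   ]))]
180 [(224, array([0.499, 0.248, 0.118])), (227, array([ 0.553,  0.352, -0.001])), (230, array([0.558, 0.343, 0.002])), (233, array([0.565, 0.338, 0.001])), (236, array([0.571, 0.332, 0.001])), (239, array([0.578, 0.326, 0.001]))]
```

View pics/s12.png

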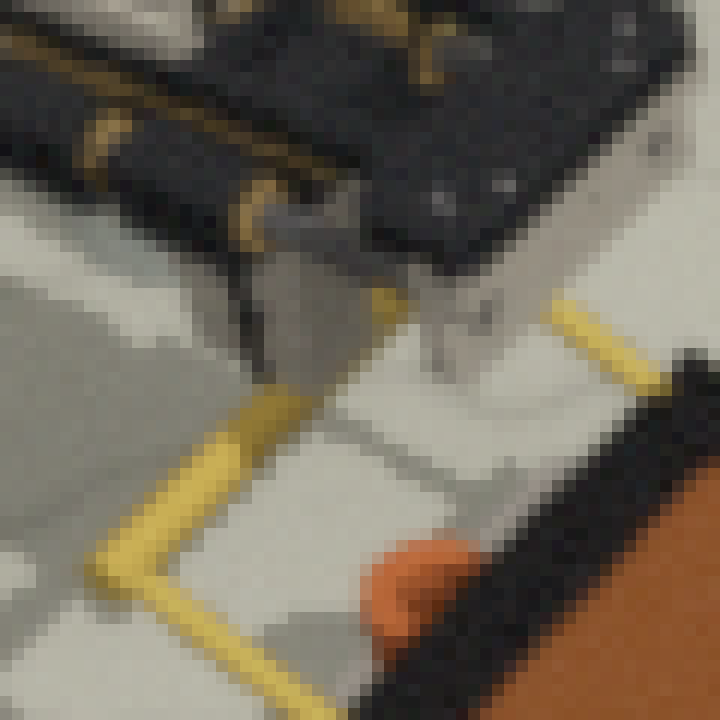

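The depth picture shows the closed fingertips at z≈0.13, on top of the bar (bar top 0.123), while the state says 0.101. So the fingers hover about 28 mm higher than reported. I'll raise, reopen and measure this offset.

jog_arm(
  targets="0 0 -0.01 0 0 0 -1; 0 0 -0.025 0 0 0 -1; 0 0 -0.04 0 0 0 -0.1; 0 0 -0.04 0 0 0 -0.1; 0 0 -0.04 0 0 0 -0.1; 0 0 -0.04 0 0 0 -0.1; 0 0 -0.04 0 0 0 -0.1; 0 0 -0.04 0 0 0 -0.1",
)

```text
clock: 16.45
tool_pos: [0.527, 0.2623, 0.141]
orientation: [179.8, -0.2, 16.9]
force: [-0.0, 0.5, 0.5]
opening: 0.0391
```

Run:
```python
from h import *
np.set_printoptions(precision=3,suppress=True)
a=shot('side')
def crop(s,x0,x1,y0,y1,f,fn): cv2.imwrite('pics/'+fn,cv2.resize(cv2.cvtColor(s['img'],cv2.COLOR_RGB2BGR)[y0:y1,x0:x1],None,fx=f,fy=f,interpolation=cv2.INTER_NEAREST))
crop(a,200,260,130,190,12,'s13.png')
o=telemetry.get_obs();c=o['tool_pos'];print(c,o['joint_pos'])
th=np.radians(17);u=np.array([-np.sin(th),np.cos(th)]);w=np.array([u[1],-u[0]])
P=[]
for y in range(130,185):
  for x in range(205,255):
    d=a['range_z'][y,x]
    if d>0:
      p=at_depth(a,(x,y),d);e=p[:2]-c[:2]
      if abs(e@u)<.05 and abs(e@w)<.03 and p[2]>.13: P.append([e@w,e@u,p[2],x,y])
P=np.array(P)
for s in(-1,1):
    Q=P[P[:,1]*s>0];Q=Q[Q[:,2].argsort()][:10];print(Q)
```

```text
[0.527 0.262 0.141] [ 45.676  14.917 -15.584   0.32  -59.353  61.106]
[[ -0.01   -0.021   0.168 230.    163.   ]
 [ -0.009  -0.02    0.17  230.    162.   ]
 [ -0.011  -0.025   0.17  231.    163.   ]
 [ -0.012  -0.035   0.172 234.    164.   ]
 [ -0.004  -0.035   0.173 236.    162.   ]
 [ -0.012  -0.029   0.174 232.    163.   ]
 [ -0.011  -0.032   0.174 233.    163.   ]
 [  0.003  -0.036   0.174 238.    160.   ]
 [ -0.012  -0.027   0.175 231.    162.   ]
 [ -0.002  -0.037   0.176 237.    161.   ]]
[[ -0.004   0.02    0.168 219.    156.   ]
 [ -0.      0.019   0.168 220.    155.   ]
 [ -0.01    0.021   0.169 217.    157.   ]
 [ -0.01    0.027   0.169 215.    156.   ]
 [  0.003   0.019   0.169 221.    154.   ]
 [ -0.009   0.025   0.169 216.    156.   ]
 [ -0.01    0.018   0.17  218.    157.   ]
 [ -0.003   0.02    0.17  219.    155.   ]
 [  0.009   0.02    0.17  222.    152.   ]
 [ -0.007   0.019   0.17  218.    156.   ]]
```

View pics/s13.png

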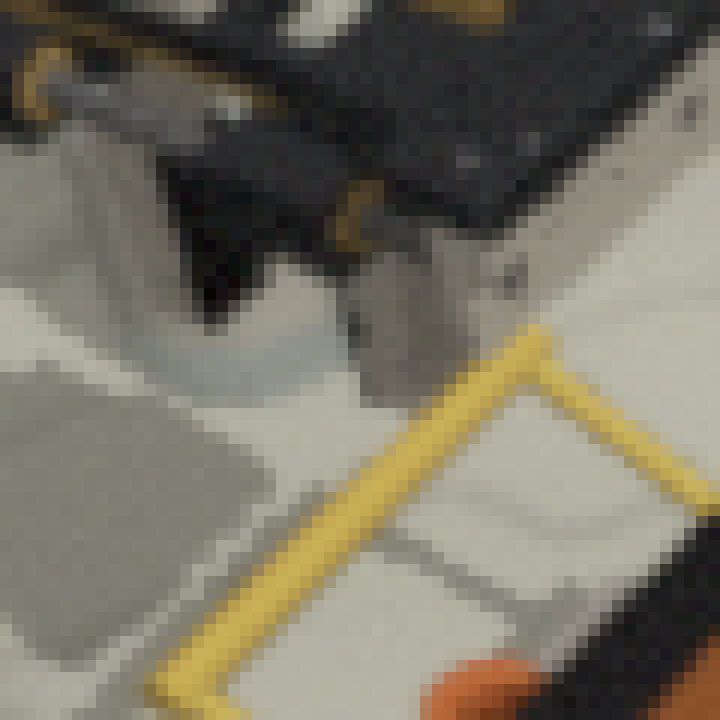

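Offset confirmed: tips at 0.168, state says 0.141 (27 mm), and x, y are centred. I'll lower by 70 mm so the tips end about 19 mm below the bar's axis.

jog_arm(
  targets="0 0 0.01 0 0 0 -0.1; 0 0 0.025 0 0 0 -0.1; 0 0 0.04 0 0 0 -0.1; 0 0 0.052 0 0 0 -0.1; 0 0 0.062 0 0 0 -0.1; 0 0 0.068 0 0 0 -0.1; 0 0 0.07 0 0 0 -0.1; 0 0 0.07 0 0 0 -0.1",
)

```text
clock: 17.5
tool_pos: [0.5275, 0.2623, 0.0713]
orientation: [179.8, -0.3, 16.9]
force: [0.4, 0.2, 0.8]
opening: 0.0393
```

Run:
```python
from h import *
a=shot('side')
def crop(s,x0,x1,y0,y1,f,fn): cv2.imwrite('pics/'+fn,cv2.resize(cv2.cvtColor(s['img'],cv2.COLOR_RGB2BGR)[y0:y1,x0:x1],None,fx=f,fy=f,interpolation=cv2.INTER_NEAREST))
crop(a,205,265,140,200,12,'s14.png')
print(telemetry.get_obs()['force'])
```

```text
[-0.2516592  -0.1515492   0.46445971]
```

View pics/s14.png

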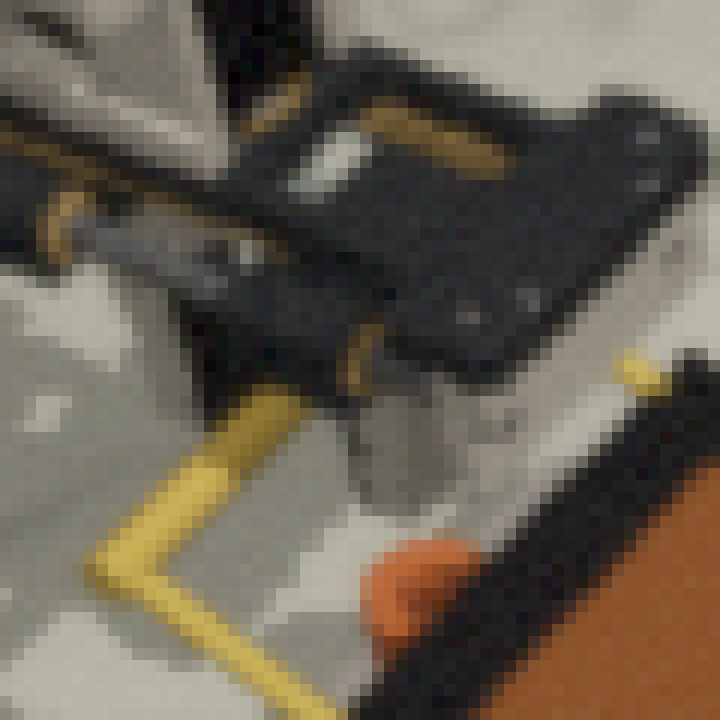

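Now the bar (crop ~ (270,410)) runs between the fingers: the near one (400,490) is in the loop and the far one is behind the bar. Closing.

jog_arm(
  targets="0 0 0 0 0 0 -1; 0 0 0 0 0 0 -1; 0 0 0 0 0 0 -1; 0 0 0 0 0 0 -1; 0 0 0 0 0 0 -1; 0 0 0 0 0 0 -1; 0 0 0 0 0 0 -1; 0 0 0 0 0 0 -1",
)

```text
clock: 18.55
tool_pos: [0.5276, 0.2627, 0.0715]
orientation: [179.9, -0.3, 17.0]
force: [-3.1, 5.1, 2.3]
opening: 0.0113
```

Run:
```python
from h import *
np.set_printoptions(precision=4,suppress=True)
o=telemetry.get_obs();print(o['tool_pos'],o['force'],o['orientation'])
R=Ro.from_euler('xyz',o['orientation'],degrees=True)
th=np.radians(17.1);u=np.array([-np.sin(th),np.cos(th),0]);z=np.array([0,0,1.])
for i,d in enumerate(np.arange(0,65.1,65/16)):
    a=np.radians(25+d);w=.17*((np.cos(a)-np.cos(np.radians(25)))*u+(np.sin(a)-np.sin(np.radians(25)))*z)
    print(i,round(d,1),R.inv().apply(w))
```

```text
[0.5276 0.2627 0.0715] [-3.0716  5.1037  2.2729] [179.8643  -0.3081  16.9555]
0 0.0 [0. 0. 0.]
1 4.1 [ 0.0001  0.0055 -0.0107]
2 8.1 [ 0.0001  0.0118 -0.021 ]
3 12.2 [ 0.0002  0.0187 -0.0309]
4 16.2 [ 0.0003  0.0264 -0.0402]
5 20.3 [ 0.0004  0.0346 -0.0489]
6 24.4 [ 0.0004  0.0435 -0.0571]
7 28.4 [ 0.0005  0.053  -0.0646]
8 32.5 [ 0.0005  0.0629 -0.0714]
9 36.6 [ 0.0006  0.0733 -0.0775]
10 40.6 [ 0.0007  0.0841 -0.0828]
11 44.7 [ 0.0007  0.0953 -0.0874]
12 48.8 [ 0.0008  0.1067 -0.0911]
13 52.8 [ 0.0008  0.1184 -0.094 ]
14 56.9 [ 0.0008  0.1303 -0.0961]
15 60.9 [ 0.0009  0.1423 -0.0974]
16 65.0 [ 0.0009  0.1543 -0.0978]
```

Bar gripped (opening 11.3 mm). Swinging along the arc in slow stages.

jog_arm(
  targets="0 0.0025 -0.005 0 0 0 -1; 0 0.0055 -0.0107 0 0 0 -1; 0 0.0085 -0.016 0 0 0 -1; 0 0.0118 -0.021 0 0 0 -1; 0 0.0152 -0.026 0 0 0 -1; 0 0.0187 -0.0309 0 0 0 -1; 0 0.0225 -0.0356 0 0 0 -1; 0 0.0264 -0.0402 0 0 0 -1",
)

```text
clock: 19.55
tool_pos: [0.5352, 0.238, 0.1127]
orientation: [179.9, -0.4, 17.0]
force: [-3.4, 6.5, 2.9]
opening: 0.0109
```

Run:
```python
from h import *
np.set_printoptions(precision=4,suppress=True)
a=shot('side')
def crop(s,x0,x1,y0,y1,f,fn): cv2.imwrite('pics/'+fn,cv2.resize(cv2.cvtColor(s['img'],cv2.COLOR_RGB2BGR)[y0:y1,x0:x1],None,fx=f,fy=f,interpolation=cv2.INTER_NEAREST))
crop(a,190,310,120,240,5,'s15.png')
o=telemetry.get_obs();print(o['tool_pos'],o['force'],o['opening'])
p0=np.array([.5276,.2627,.0715]);R=Ro.from_euler('xyz',o['orientation'],degrees=True)
th=np.radians(17.1);u=np.array([-np.sin(th),np.cos(th),0]);z=np.array([0,0,1.])
for d in np.arange(16.25,65.1,65/16):
    a=np.radians(25+d);w=.17*((np.cos(a)-np.cos(np.radians(25)))*u+(np.sin(a)-np.sin(np.radians(25)))*z)
    print(round(d,1),R.inv().apply(p0+w-o['tool_pos']))
```

```text
[0.5354 0.2376 0.1133] [-2.7291  4.955   3.4066] 0.011055407536389703
16.2 [-0.0001 -0.      0.0016]
20.3 [-0.      0.0083 -0.0072]
24.4 [ 0.0001  0.0171 -0.0154]
28.4 [ 0.0001  0.0266 -0.0229]
32.5 [ 0.0002  0.0365 -0.0297]
36.6 [ 0.0003  0.0469 -0.0358]
40.6 [ 0.0003  0.0577 -0.0411]
44.7 [ 0.0004  0.0689 -0.0457]
48.8 [ 0.0005  0.0803 -0.0494]
52.8 [ 0.0005  0.092  -0.0524]
56.9 [ 0.0006  0.1039 -0.0545]
60.9 [ 0.0006  0.1158 -0.0558]
65.0 [ 0.0006  0.1279 -0.0562]
```

View pics/s15.png

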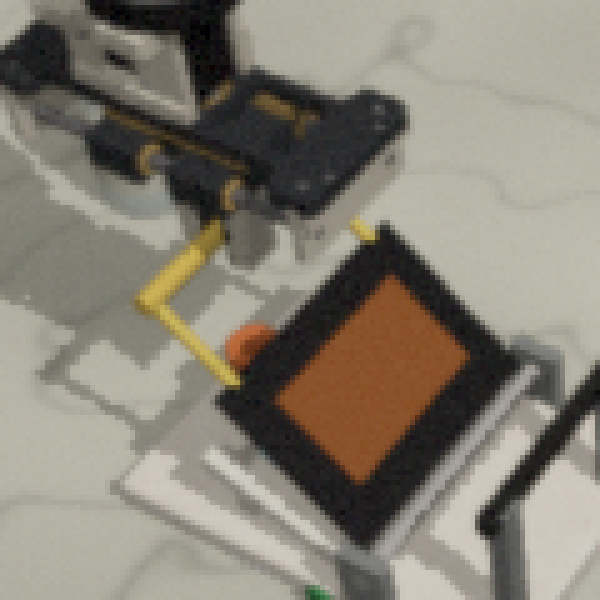

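The shield is rising with the hand (bar corner at crop (150,300)) and forces are small. Continuing.

jog_arm(
  targets="0 0.004 -0.0035 0 0 0 -1; 0 0.0083 -0.0072 0 0 0 -1; 0 0.0127 -0.0113 0 0 0 -1; 0 0.0171 -0.0154 0 0 0 -1; 0 0.0218 -0.0192 0 0 0 -1; 0 0.0266 -0.0229 0 0 0 -1; 0 0.0315 -0.0263 0 0 0 -1; 0 0.0365 -0.0297 0 0 0 -1",
)

```text
clock: 20.6
tool_pos: [0.5461, 0.2036, 0.1449]
orientation: [-180.0, -0.5, 17.0]
force: [-5.7, 7.1, 7.8]
opening: 0.0108
```

```bash
cat > arc.py <<'E'
from h import *
import sys
np.set_printoptions(precision=4,suppress=True)
o=telemetry.get_obs();print(o['tool_pos'],o['force'],o['opening'])
p0=np.array([.5276,.2627,.0715]);R=Ro.from_euler('xyz',o['orientation'],degrees=True)
th=np.radians(17.1);u=np.array([-np.sin(th),np.cos(th),0]);z=np.array([0,0,1.])
for d in np.arange(float(sys.argv[1]),65.1,65/32):
    a=np.radians(25+d);w=.17*((np.cos(a)-np.cos(np.radians(25)))*u+(np.sin(a)-np.sin(np.radians(25)))*z)
    print(round(d,1),R.inv().apply(p0+w-o['tool_pos']))
E
python3 arc.py 32.5
```

```text
[0.5461 0.2036 0.1449] [-5.7172  7.0871  7.7625] 0.010791402414198311
32.5 [-0.0003  0.0008  0.0019]
34.5 [-0.0002  0.006  -0.0013]
36.6 [-0.0002  0.0112 -0.0043]
38.6 [-0.0002  0.0166 -0.007 ]
40.6 [-0.0001  0.022  -0.0096]
42.7 [-0.0001  0.0275 -0.012 ]
44.7 [-0.0001  0.0332 -0.0142]
46.7 [-0.      0.0388 -0.0162]
48.8 [-0.      0.0446 -0.018 ]
50.8 [ 0.      0.0504 -0.0196]
52.8 [ 0.      0.0563 -0.0209]
54.8 [ 0.0001  0.0622 -0.0221]
56.9 [ 0.0001  0.0681 -0.0231]
58.9 [ 0.0001  0.0741 -0.0238]
60.9 [ 0.0001  0.0801 -0.0244]
63.0 [ 0.0001  0.0861 -0.0247]
65.0 [ 0.0001  0.0922 -0.0248]
```

jog_arm(
  targets="0 0.006 -0.0023 0 0 0 -1; 0 0.0112 -0.005 0 0 0 -1; 0 0.0166 -0.0075 0 0 0 -1; 0 0.022 -0.01 0 0 0 -1; 0 0.0275 -0.0124 0 0 0 -1; 0 0.0332 -0.0146 0 0 0 -1; 0 0.0388 -0.0166 0 0 0 -1; 0 0.0446 -0.0184 0 0 0 -1",
)

```text
clock: 21.6
tool_pos: [0.5594, 0.1606, 0.1644]
orientation: [-180.0, -0.6, 17.0]
force: [-1.3, 2.9, 2.8]
opening: 0.0106
```

```bash
python3 arc.py 48.75
python3 - <<'E'
from h import *
a=shot('side')
def crop(s,x0,x1,y0,y1,f,fn): cv2.imwrite('pics/'+fn,cv2.resize(cv2.cvtColor(s['img'],cv2.COLOR_RGB2BGR)[y0:y1,x0:x1],None,fx=f,fy=f,interpolation=cv2.INTER_NEAREST))
crop(a,200,340,110,250,5,'s16.png')
E
```

```text
[0.5594 0.1606 0.1644] [-1.3257  2.8584  2.7841] 0.010587387271521587
48.8 [-0.0004 -0.0004  0.0015]
50.8 [-0.0003  0.0054 -0.0001]
52.8 [-0.0003  0.0113 -0.0014]
54.8 [-0.0003  0.0172 -0.0026]
56.9 [-0.0003  0.0231 -0.0036]
58.9 [-0.0002  0.0291 -0.0043]
60.9 [-0.0002  0.0351 -0.0049]
63.0 [-0.0002  0.0411 -0.0052]
65.0 [-0.0002  0.0472 -0.0053]
```

View pics/s16.png

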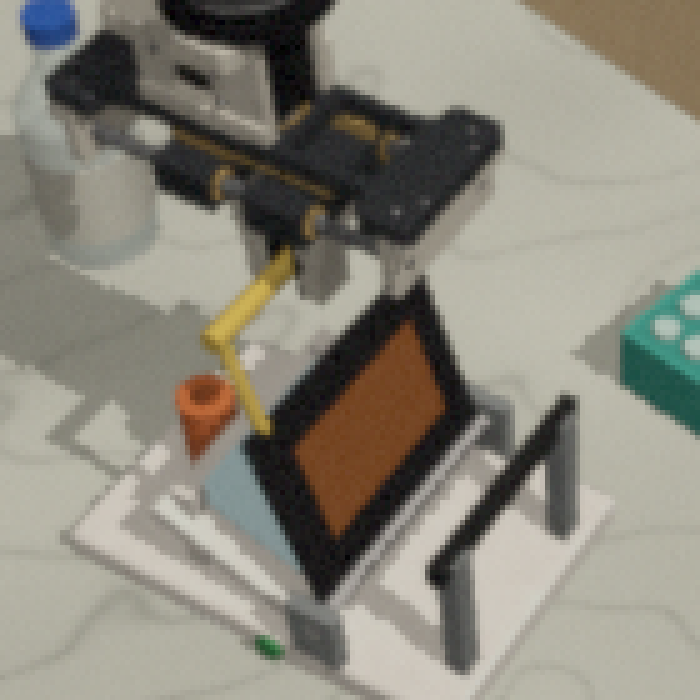

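Shield at roughly 49° of the 65° swing, firmly held. Completing slowly.

jog_arm(
  targets="0 0.0054 -0.001 0 0 0 -1; 0 0.0113 -0.0022 0 0 0 -1; 0 0.0172 -0.0033 0 0 0 -1; 0 0.0231 -0.0043 0 0 0 -1; 0 0.0291 -0.005 0 0 0 -1; 0 0.0351 -0.0055 0 0 0 -1; 0 0.0411 -0.0058 0 0 0 -1; 0 0.0455 -0.0058 0 0 0 -1",
)

```text
clock: 22.65
tool_pos: [0.5728, 0.116, 0.1702]
orientation: [-180.0, -0.6, 17.0]
force: [-0.0, 1.7, 2.4]
opening: 0.011
```

```bash
python3 arc.py 60.9
python3 - <<'E'
from h import *
np.set_printoptions(precision=4,suppress=True)
a=shot('side')
def crop(s,x0,x1,y0,y1,f,fn): cv2.imwrite('pics/'+fn,cv2.resize(cv2.cvtColor(s['img'],cv2.COLOR_RGB2BGR)[y0:y1,x0:x1],None,fx=f,fy=f,interpolation=cv2.INTER_NEAREST))
crop(a,200,340,110,250,5,'s17.png')
# plane fit of panel window
h=cv2.cvtColor(a['img'],cv2.COLOR_RGB2HSV)
m=(h[...,0]>6)&(h[...,0]<16)&(h[...,1]>140);m[:,:250]=0;m[:,310:]=0;m[:160]=0;m[240:]=0
n,l,st,c=cv2.connectedComponentsWithStats(m.astype(np.uint8));i=1+st[1:,4].argmax();print(st[i])
ys,xs=np.nonzero(l==i);P=np.array([at_depth(a,(x,y),a['range_z'][y,x]) for x,y in zip(xs,ys) if a['range_z'][y,x]>0])
q=P-np.median(P,0);q=q[np.linalg.norm(q,axis=1)<.08]
nrm=np.linalg.svd(q-q.mean(0),full_matrices=False)[2][2];print('normal',nrm,'tilt from vertical deg',np.degrees(np.arcsin(nrm[2])), 'centre',np.median(P,0))
E
```

```text
[0.5728 0.116  0.1702] [-0.0253  1.7139  2.4185] 0.011023214019296942
60.9 [-0.0002 -0.0116  0.001 ]
62.9 [-0.0001 -0.0055  0.0006]
65.0 [-0.0001  0.0005  0.0005]
[267 177  26  42 475]
normal [ 0.2951 -0.9555  0.0021] tilt from vertical deg 0.11866664966711309 centre [0.5684 0.1098 0.1109]
```

View pics/s17.png

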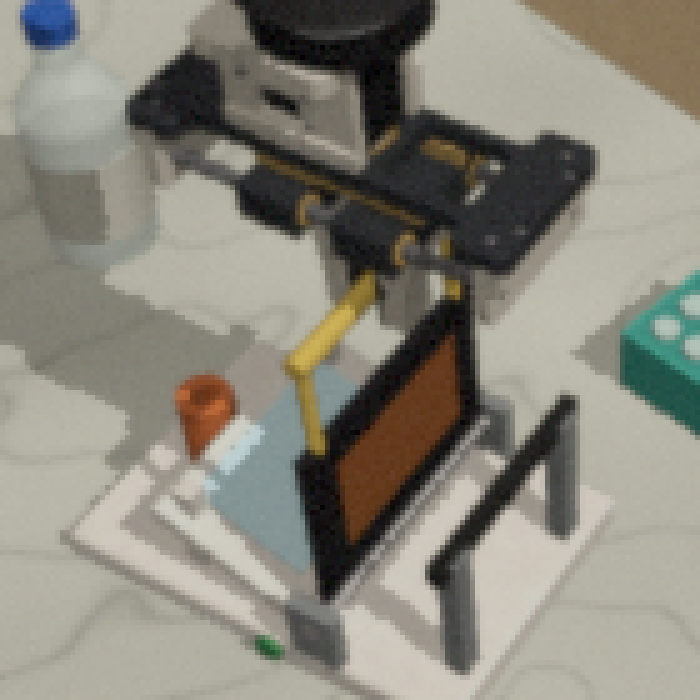

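The panel plane is 0.1° off vertical. Holding still a second, then rechecking everything.

jog_arm(
  targets="0 0 0 0 0 0 -1; 0 0 0 0 0 0 -1; 0 0 0 0 0 0 -1; 0 0 0 0 0 0 -1; 0 0 0 0 0 0 -1; 0 0 0 0 0 0 -1; 0 0 0 0 0 0 -1; 0 0 0 0 0 0 -1",
)

```text
clock: 23.7
tool_pos: [0.573, 0.1158, 0.1702]
orientation: [-180.0, -0.6, 17.0]
force: [0.5, 2.8, 1.8]
opening: 0.011
```

```bash
python3 arc.py 64.9
python3 - <<'E'
from h import *
np.set_printoptions(precision=4,suppress=True)
a=shot('side','s18.png')
h=cv2.cvtColor(a['img'],cv2.COLOR_RGB2HSV)
m=(h[...,0]>6)&(h[...,0]<16)&(h[...,1]>140);m[:,:250]=0;m[:,310:]=0;m[:160]=0;m[240:]=0
n,l,st,c=cv2.connectedComponentsWithStats(m.astype(np.uint8));i=1+st[1:,4].argmax()
ys,xs=np.nonzero(l==i);P=np.array([at_depth(a,(x,y),a['range_z'][y,x]) for x,y in zip(xs,ys) if a['range_z'][y,x]>0])
q=P-np.median(P,0);q=q[np.linalg.norm(q,axis=1)<.08]
nrm=np.linalg.svd(q-q.mean(0),full_matrices=False)[2][2];print('tilt',np.degrees(np.arcsin(nrm[2])))
for n in('jar','reagent','tubebox','rod_mid'):
    for r in models.spot_point(n,a)[:2]: print(n,r['uv'],round(r['conf'],2))
E
```

```text
[0.573  0.1158 0.1702] [0.5059 2.8075 1.7867] 0.010993480217723593
64.9 [-0.0002  0.      0.0005]
tilt 0.1095685346130758
reagent [221.2, 160.3] 0.84
tubebox [349.0, 190.9] 0.8
rod_mid [416.1, 285.4] 0.7
rod_mid [407.4, 302.1] 0.48
```

View pics/s18.png

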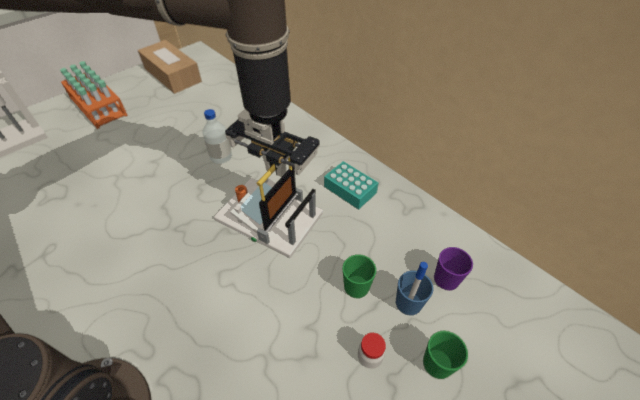

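The rod stands in the blue pot (414,285), the shield is upright in the grip (280,200), and the jar (373,350), bottle (217,140) and tube box (350,185) are where they began. Handing in.

```bash
python3 -c "
from plant import job
print(job.close_job())"
```

```text
the job is handed in; nothing more can be done
None
```

I pulled the rod from the socket, stood it tip down in the blue pot and let it go while the shield was still down. Then I swung the shield upright by its yellow bar and handed in at about 24 s, still holding it; no verdict came back.

**What went wrong on the way:** the first grip on the bar closed on nothing. The depth picture showed the fingertips about 27 mm higher than the reported tool position. I reopened, went lower by that amount and gripped the bar. That disagreement was never explained. It also means the rod was held near the top of its grip, though it came out and stood without trouble.

**Last checks before handing in:**
- **Shield:** the panel measured 0.1° off vertical before and after a one-second hold. The bar was held at 11.0 mm opening (the bar is 12 mm), with about 3 N on the wrist.
- **Rod and pot:** in the last picture the rod stands in the upright pot, clear of the hand and the shield.
- **Bystanders:** jar, bottle and tube box look unmoved. The network did not find the jar this time, so that one rests on the picture alone; it is at the same pixels as at the start.

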